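# Lay out the mixing mat for the next batch

## Task

Lay out the blue-taped mat for the next batch: the cork disc in the middle bay with the capped white jar standing centred on top of it, the amber bottle in the end bay next to the balance, and the measuring jug in the end bay next to the magnetic stirrer, everything upright and in the middle of its bay. Turn the jug so that its spout faces the jar and its handle points straight away from it, along the mat. Leave the adapter, the tape roll and the hand control where they lie.

Things in the scene. Friction and masses are not known exactly. Their poses are not given: they have to be found in the camera images.
- mat: Fixed thin black rubber mat, 150 mm (its x) by 370 mm (its y) by 5 mm thick, outlined in blue tape and divided by two blue tape strips across it into three equal bays in a row along its y. Origin: centre of its underside; top 5 mm higher. Bay centres in its frame: middle bay (0, 0), end bays (0, +119 mm) and (0, -119 mm); its +y points to the robot's left, within 0.12 rad.
- balance: Fixed laboratory balance beyond one end of the mat (either end): white box 200 x 160 mm, 76 mm high overall, with a square steel pan on top and a narrow display strip at its front. Origin: middle of the front (robot-side) edge of its underside, about 310 mm from the mat's centre along the mat's y, so its side lies about 45 mm beyond the mat's end.
- stirrer: Fixed magnetic stirrer beyond the other end of the mat: blue box 200 x 160 mm, 84 mm high overall, with a round white ceramic plate on top and two black knobs at its front. Origin: middle of the front (robot-side) edge of its underside, about 310 mm from the mat's centre along the mat's y.
- cork: Loose flat round cork disc, 62 mm across and 16 mm high. Origin: centre of its underside, z up.
- jar: Loose white plastic wide-mouth jar, closed with a light grey cap: body 56 mm across up to 76 mm, cap 52 mm across from 80 mm to the top at 98 mm. Origin: centre of its underside, z up.
- jug: Loose open white plastic measuring jug: round body 56 mm across, 85 mm high, wall 3 mm. A loop handle stands out on its -x side (to 61 mm from the axis, between 20 and 80 mm high, 9 mm thick), a small pouring spout on the rim at its +x side. Origin: on the axis of the body, at the underside, z up. At the start the handle points towards the robot within about 35 degrees.
- bottle: Loose amber glass bottle with a narrow neck and black cap: body 50 mm across up to 60 mm high, shoulder above it, cap 30 mm across from 78 mm to the top at 94 mm. Origin: centre of its underside, z up.
- adapter: Bystander, loose: black power adapter, 90 x 50 x 30 mm high, long side along its x. Origin: centre of its underside.
- taperoll: Bystander, loose: roll of blue tape lying flat, ring 86 mm across outside, 24 mm high. Origin: centre of its underside.
- remote: Bystander, loose: grey hand control with a small screen, 100 x 48 x 22 mm high, long side along its x. Origin: centre of its underside.
Things that resemble listed ones, but are neither listed nor needed, are in the scene too. What is shaped like the jar but red or turquoise is not meant. Of the things shaped like the cork, the cork one is meant.

How it is judged (in metres and radians):
At the end, for the whole second after the job is handed in: Cork (middle bay), bottle (bay by the balance) and jug (bay by the stirrer) on the mat within 15 mm of bay centre along and across; jar on the cork within 10 mm of its centre; jug handle away from the jar within 0.3 rad of the mat's long direction; all four upright within 0.1 rad and at rest (((y of balance in the frame of mat above 0 m and y of bottle in the frame of mat between 0.104 and 0.134 m and y of jug in the frame of mat between -0.134 and -0.104 m) or (y of balance in the frame of mat below 0 m and y of bottle in the frame of mat between -0.134 and -0.104 m and y of jug in the frame of mat between 0.104 and 0.134 m)) and x of bottle in the frame of mat between -0.015 and 0.015 m and z of bottle in the frame of mat between 0.001 and 0.009 m and x of jug in the frame of mat between -0.015 and 0.015 m and z of jug in the frame of mat between 0.001 and 0.009 m and x of cork in the frame of mat between -0.015 and 0.015 m and z of cork in the frame of mat between 0.001 and 0.009 m and y of cork in the frame of mat between -0.015 and 0.015 m and horizontal distance between jar and cork below 0.01 m and z of jar in the frame of cork between 0.012 and 0.02 m and angle between the x axis of jug and the y axis of mat, either way round below 0.3 rad and x of jar in the frame of jug above 0.05 m and angle between each of cork, jar, jug, bottle's own z axis and vertical below 0.1 rad and linear speed of each of cork, jar, jug, bottle below 0.02 m/s); the robot touches nothing.
It fails at once if the power adapter is moved by more than 25 mm (distance of adapter from where it was at the start of the episode above 0.025 m).
It fails at once if the roll of tape is moved by more than 25 mm (distance of taperoll from where it was at the start of the episode above 0.025 m).
It fails at once if the hand control is moved by more than 25 mm (distance of remote from where it was at the start of the episode above 0.025 m).
It also fails if it takes over 99 s, if anything falls off the work surface, if the arm or the gripper's body presses on something with over 40 N, if the wrist force passes 120 N, or if a joint passes its speed limit or range.

## Robot

A 6-joint arm with a two-finger parallel gripper is mounted at the origin on the work surface. World frame = base frame: x ahead of the robot, y to its left, z up, the work surface at z = 0. Lengths are in mm, angles in rad, forces in N, time in s.
With the tool pointing down it reaches from about 300 to 775 mm from the base axis. Payload 14.6 kg.
Tool frame: the origin (TCP) lies between the finger pads; the fingertips stand ahead of it and the grasp point (between the pads) lies 11 mm behind it (manip.finger_overhang is the z of the fingertips in the tool frame, in mm); z points along the fingers, y is the line along which they close (so a half turn about z gives the same grasp; the last joint's range is limited). The gripper opens to 94 mm and grips with 3 to 60 N. Pads are 16 mm wide; open, the fingers measure 119 mm over their backs; the gripper's body (75 mm by 177 mm) begins 78 mm behind the grasp point.
Start: joints at [1.24, 0.3, 1.521, -0, 1.321, -0.067], TCP at [143.411, 530.964, 213.446] pointing down, gripper open.
Joint ranges: [-3.03, 3.03], [-0.79, 2.21], [0.23, 2.52], [-1.04, 4.18], [0, 3.07], [-2.55, 2.55]. Speed limits (rad/s): [2.22, 2.22, 2.57, 3.14, 3.14, 3.14].

## Interface

Orientations are given as [roll, pitch, yaw] about the fixed x, y, z axes, in that order (R = Rz(yaw) Ry(pitch) Rx(roll)).
In Python, from cell import manip gives the robot as it stands.
- The arm moves only by the tool jog_arm, never from a script. Its argument "series" is a list of rows, each a list of 7 numbers: the shift along the world's x, y, z as a fraction of full scale, then the turn, a rotation vector about the world's x, y, z as a fraction of full scale, then the closure, from 0 (fully open) to 1 (shut). In form: [[dx, dy, dz, wx, wy, wz, fingers], ...]. A call has 1 to 8 rows; each row is the pose to reach, as a shift and turn from the pose commanded when the call began; what a row does not reach only later rows make up. Full scale, the value 1, is 120 mm for a shift and 90 degrees for a turn. A row lasts 1/12 s, in which the tool goes at most 41.7 mm and 7.16 degrees, less where a joint would pass 70% of its speed; a pose out of reach is approached as far as the arm can. A call with a number of a shift or a turn outside -1 to 1 is refused whole. A call with a gripper value outside its range is refused whole. The fingers move at their own pace and stop on an object; "grip_force" is the grip in N (left out, the last holds). Time passes only in rows, so rows that repeat a pose let the fingers close. It gives the time, the measured TCP pose, the force, the opening and the grip force at its end, in the units of the state.
- manip.read_state(): the state, without advancing time (a new reading comes with each control period).
- manip.camera(name): name is "scene" or "top"; returns a dict with "frame" (384x512x3 uint8, red, green, blue), "vfov" (degrees; the focal length in pixels is half the picture's height over the tangent of half this angle, whatever the lens; pixels are square), "cx", "cy" (the principal point, pixels), "k1" (the pictures are not rectified: a ray, as slopes to the right and down, at radius r is drawn at 1 + k1 r^2 times it, then the intrinsics apply), "R" (3x3) and "t" (3): a world point X has camera coordinates R X + t. Camera axes: x right, y down, z forward; pixel columns grow to the right and rows downward; lengths in mm; the calibration is good to about 2 mm. A picture is of the moment at which its call begins. There is no depth.
- manip.sign_off(): hands the job in; it is judged then, once.
The state is a dict: "clock": time; "joints": joint angles; "qd": joint speeds; "effort": joint torques, N m; "eef_pos": TCP position; "eef_rot": TCP orientation; "wrist_force": force on the tool from outside, world axes, zero at the start; "moment": the same for the moment, N m; "finger_gap": finger opening in mm; "finger_force": force on a finger pad.
Only numpy, scipy, OpenCV 4.12 (cv2) and the standard library are available. Lean on these libraries where they do the work, as an engineer would, in place of code of your own. Each camera call takes 0.05 s, during which the arm holds its last target. There are 200 camera calls.

## Working session

There is one attempt and no reset: what is moved stays moved. The work goes in short steps, Python scripts to look and compute and a tool call to move; the robot and the scene stay as the last step left them, time stands still between calls to the robot, and variables do not carry over. Pictures are saved under pics/ and viewed, at most 14 in all, crops included, and the job is handed in when it is done.

Besides the shell and the picture viewer there is one more tool, called after ">>>" as a command line: name --pt "numbers of a row" for each row, then --argument value for the rest. jog_arm: Moves the arm, as the interface text tells. Its arguments: {"type":"object","properties":{"series":{"type":"array"},"grip_force":{"type":"number"}},"required":["series"]}

```bash
mkdir -p pics
cat > h.py <<'E'
import numpy as np, cv2
from cell import manip
def K(c):
    f=c["frame"].shape[0]/2/np.tan(np.radians(c["vfov"])/2); return f
def ray(c,u,v):
    f=K(c); d=np.array([(u-c["cx"])/f,(v-c["cy"])/f]); s=d.copy()
    for _ in range(20): s=d/(1+c["k1"]*(s@s))
    R=np.array(c["R"]);t=np.array(c["t"])
    return -R.T@t, R.T@np.array([s[0],s[1],1])
def onz(c,u,v,z):
    o,d=ray(c,u,v); return o+d*(z-o[2])/d[2]
def proj(c,X):
    p=np.array(c["R"])@np.array(X,float)+np.array(c["t"]); s=p[:2]/p[2]; s=s*(1+c["k1"]*(s@s))
    return s*K(c)+[c["cx"],c["cy"]]
E
python3 - <<'E'
from h import *
import pickle
for n in("scene","top"):
    c=manip.camera(n); pickle.dump(c,open(n+".pkl","wb"))
    cv2.imwrite(f"pics/{n}0.png",cv2.resize(c["frame"][:,:,::-1],(800,600),interpolation=cv2.INTER_CUBIC))
    o,_=ray(c,0,0); print(n,o,c["vfov"],c["k1"],c["cx"],c["cy"])
print(manip.read_state(), manip.finger_overhang)
E
```

```text
scene [1177.95414668 -491.48400456  903.39730545] 44.583568364744394 -0.12388010598488199 256.07163967684403 194.39919121039014
top [ 329.12641612    6.70640434 1042.67993611] 52.956528825199406 -0.02373045649173109 249.46753133219306 192.2055684942658
{'clock': 0.1, 'joints': array([ 1.24038728e+00,  3.00445207e-01,  1.52152107e+00,  1.54080751e-05,
        1.32070473e+00, -6.65872585e-02]), 'qd': array([ 0.00047978, -0.00210774, -0.00142011,  0.00061297,  0.00040072,
       -0.00028276]), 'effort': array([ 8.53173078e-04, -5.32644475e+01, -3.53285444e+01,  7.09688198e-02,
        2.32526445e-02, -5.02803039e-05]), 'eef_pos': array([143.34211653, 530.75434331, 212.92591373]), 'eef_rot': array([-3.14051767e+00, -8.66436424e-05,  2.87776699e+00]), 'wrist_force': array([ 0.02846828, -0.11187492, -0.5006608 ]), 'moment': array([0.03774147, 0.02813382, 0.01026117]), 'finger_force': 0.0, 'finger_gap': 94.24665301227407} 8.0
```

View pics/top0.png

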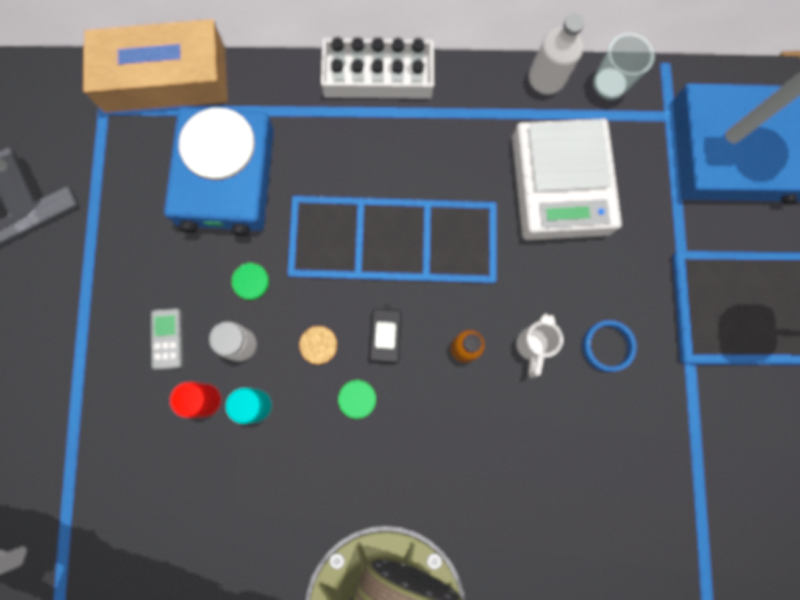

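View pics/scene0.png

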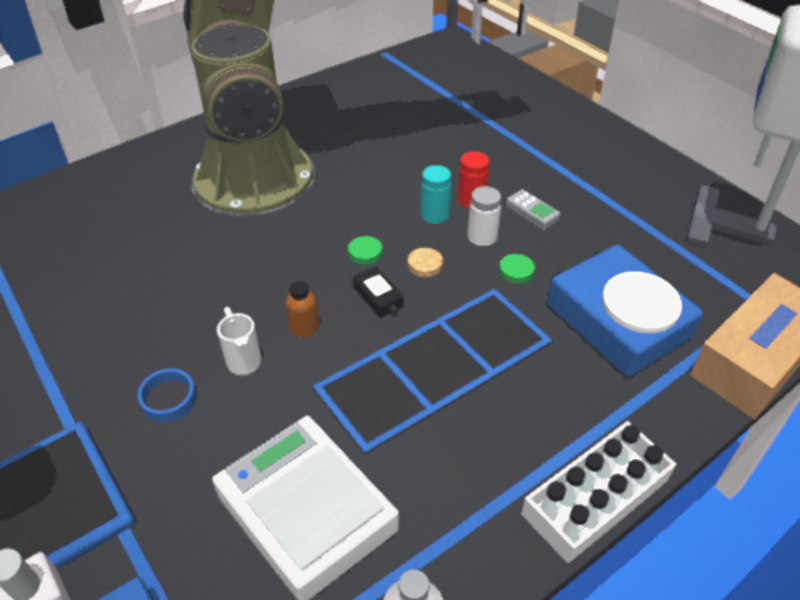

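The top view looks down with +x up and +y left. The balance is at the -y end (570,180) and the stirrer at the +y end (218,170). The mat spans (290..497, 198..282).

- **Jar candidates (top):** white with grey cap at (232,340), red at (194,400), turquoise at (247,405). The white one fits.
- **Cork candidates (top):** cork-coloured at (318,344), green at (250,281) and (357,399). The cork-coloured one fits.
- **Bottle and jug:** the bottle is at (468,345). The jug is at (540,342), with its handle at (537,372).

I'll confirm these with one crop and measure.

```bash
cat > m.py <<'E'
from h import *
import pickle
T=pickle.load(open("top.pkl","rb"));S=pickle.load(open("scene.pkl","rb"))
def blob(c,lo,hi,box,idx=-1):
    x0,y0,x1,y1=[int(b/1.5625) for b in box]
    h=cv2.cvtColor(c["frame"],cv2.COLOR_RGB2HSV); m=cv2.inRange(h,lo,hi); k=np.zeros_like(m);k[y0:y1,x0:x1]=m[y0:y1,x0:x1]
    cs,_=cv2.findContours(k,cv2.RETR_EXTERNAL,cv2.CHAIN_APPROX_NONE)
    return max(cs,key=cv2.contourArea)[:,0].astype(float)
def wc(c,p,z): return np.array([onz(c,u,v,z)[:2] for u,v in p])
E
python3 - <<'E'
from m import *
for n,c,box in(("top",T,(270,170,510,300)),("scene",S,(310,285,555,450))):
    q=blob(c,(95,110,80),(125,255,255),box); w=wc(c,q,5).astype(np.float32)
    print("mat",n,cv2.minAreaRect(w))
    q=blob(c,(8,60,110),(25,200,255),(290,320,345,370) if n=="top" else (400,240,450,285)); print("cork",n,cv2.minEnclosingCircle(wc(c,q,16).astype(np.float32)),cv2.boundingRect(q.astype(int)))
for n,box,lo,hi in (("remote",(140,300,190,375),(0,0,110),(180,90,255)),("tape",(575,310,645,380),(95,110,60),(125,255,255)),("bottle",(440,320,500,370),(3,120,40),(22,255,255)),("jug",(505,310,570,380),(0,0,90),(180,60,255))):
    q=blob(T,lo,hi,box); print(n,cv2.minAreaRect(wc(T,q,22).astype(np.float32)))
t=T["frame"][:,:,::-1]; s=S["frame"][:,:,::-1]
A=cv2.resize(t[170:280,80:290],(800,419),interpolation=cv2.INTER_CUBIC)
B=cv2.resize(t[190:250,270:420],(600,240),interpolation=cv2.INTER_CUBIC)
cv2.imwrite("pics/cA.png",A)
C=np.hstack([cv2.resize(t[195:250,280:370],(400,244),interpolation=cv2.INTER_CUBIC),cv2.resize(s[175:245,130:230],(400,280),interpolation=cv2.INTER_CUBIC)[:244]])
D=np.hstack([cv2.resize(t[195:245,125:215],(400,222),interpolation=cv2.INTER_CUBIC),cv2.resize(s[110:180,260:360],(400,280),interpolation=cv2.INTER_CUBIC)[:222]])
cv2.imwrite("pics/cC.png",np.vstack([C,D]))
E
```

```text
mat top ((622.9691162109375, -8.524978637695312), (369.53326416015625, 151.98483276367188), 88.6242904663086)
cork top ((431.7526550292969, 117.6092529296875), 34.31243896484375) (191, 208, 25, 26)
mat scene ((620.93017578125, -10.43377685546875), (368.6346130371094, 149.1805877685547), 88.61634063720703)
cork scene ((433.9406433105469, 112.02606201171875), 38.6838264465332) (260, 158, 24, 19)
remote ((439.7981262207031, 375.78173828125), (104.04899597167969, 52.8991813659668), 4.150668144226074)
tape ((432.51580810546875, -381.16595458984375), (85.83138275146484, 92.83280944824219), 0.22519434988498688)
bottle ((430.9360656738281, -137.258544921875), (53.40378952026367, 53.66142272949219), 89.30918884277344)
jug ((433.25830078125, -262.4261474609375), (81.41458892822266, 103.09455871582031), 37.736698150634766)
```

View pics/cC.png

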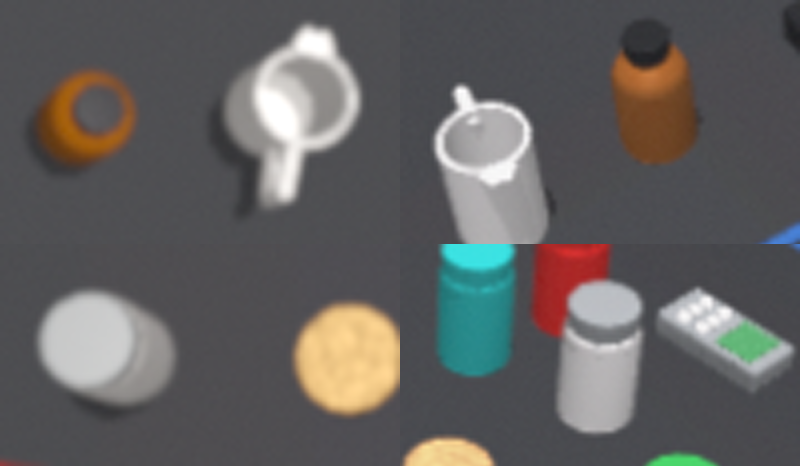

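The crop shows the white jar with its grey cap, the cork-coloured disc, the amber bottle with its black cap, and the jug with its spout up and slightly right and its handle down. All of them match the description.

Run:
```python
from m import *
o=-0.4
for n,z,a,b in(("bottle",94,(302.7,220.2),(192,185)),("jugrim",85,(348.85,216.8),(151.25,209.25)),("jar",98,(144.8,216.6),(311,125)),("cork",16,(203.2,220.5),(271.8,167.3)),("handle",80,(344.6,240),None),("spout",83,(351.3,202.2),None)):
    print(n,onz(T,a[0]+o,a[1]+o,z)[:2].round(1), onz(S,b[0]+o,b[1]+o,z)[:2].round(1) if b else "")
q=blob(T,(0,0,0),(180,255,255),(0,0,1,1)) if 0 else None
for n,box,lo,hi in (("adapter",(365,300,405,370),(0,0,0),(180,255,48)),("red",(165,375,225,425),(0,150,80),(8,255,255)),("turq",(220,380,275,430),(85,100,60),(98,255,255)),("green1",(225,255,275,305),(50,100,60),(85,255,255)),("green2",(330,375,385,425),(50,100,60),(85,255,255))):
    w=blob(T,lo,hi,box); print(n,cv2.minAreaRect(wc(T,w,16).astype(np.float32)))
for p in ((385,308),(385,362),(372,335),(400,335)): print("adapter edge",onz(T,p[0]/1.5625,p[1]/1.5625,28)[:2].round(1))
```

```text
bottle [ 426.7 -135.3] [ 432.7 -136.3]
jugrim [ 436.8 -252.8] [ 435.8 -252.4]
jar [432.5 253.7] [431.7 251.3]
cork [432.2 119. ] [434.4 112.3]
handle [ 379.2 -241.3] 
spout [ 474.2 -261. ] Traceback (most recent call last):
  File "<stdin>", line 7, in <module>
  File "m.py", line 8, in blob
    return max(cs,key=cv2.contourArea)[:,0].astype(float)
           ~~~^^^^^^^^^^^^^^^^^^^^^^^^
ValueError: max() iterable argument is empty
```

>>> jog_arm --pt "0.6 -0.86 0 0 0 -0.208 0" --pt "0.6 -0.86 0 0 0 -0.208 0" --pt "0.6 -0.86 0 0 0 -0.208 0" --pt "0.6 -0.86 0 0 0 -0.208 0" --pt "0.6 -0.86 0 0 0 -0.208 0" --pt "0.6 -0.86 0 0 0 -0.208 0" --grip_force 20

```text
clock: 0.6
eef_pos: [215.4, 428.1, 213.5]
eef_rot: [3.141, -0.0, 2.551]
wrist_force: [0.4, 0.3, 0.4]
finger_gap: 93.8
finger_force: 0.0
```

>>> jog_arm --pt "0.6 -0.86 0 0 0 -0.208 0" --pt "0.6 -0.86 0 0 0 -0.208 0" --pt "0.6 -0.86 0 0 0 -0.208 0" --pt "0.6 -0.86 0 0 0 -0.208 0" --pt "0.6 -0.86 0 0 0 -0.208 0" --pt "0.6 -0.86 0 0 0 -0.208 0"

```text
clock: 1.1
eef_pos: [287.0, 325.5, 213.4]
eef_rot: [-3.141, -0.0, 2.226]
wrist_force: [-0.5, 0.1, -0.2]
finger_gap: 93.7
finger_force: 0.0
```

>>> jog_arm --pt "0.6 -0.86 0 0 0 -0.208 0" --pt "0.6 -0.86 0 0 0 -0.208 0" --pt "0.6 -0.86 0 0 0 -0.208 0" --pt "0.6 -0.86 0 0 0 -0.208 0" --pt "0.6 -0.86 0 0 0 -0.208 0" --pt "0.6 -0.86 0 0 0 -0.208 0"

```text
clock: 1.6
eef_pos: [358.9, 222.7, 213.3]
eef_rot: [-3.141, -0.0, 1.901]
wrist_force: [0.0, 0.4, -0.2]
finger_gap: 93.9
finger_force: 0.0
```

>>> jog_arm --pt "0.6 -0.86 0 0 0 -0.208 0" --pt "0.6 -0.86 0 0 0 -0.208 0" --pt "0.6 -0.86 0 0 0 -0.208 0" --pt "0.6 -0.86 0 0 0 -0.208 0" --pt "0.6 -0.86 0 0 0 -0.208 0" --pt "0.6 -0.86 0 0 0 -0.208 0"

```text
clock: 2.1
eef_pos: [430.8, 119.9, 213.3]
eef_rot: [-3.141, -0.0, 1.574]
wrist_force: [-0.3, -0.3, -0.6]
finger_gap: 94.0
finger_force: 0.0
```

>>> jog_arm --pt "0.01 -0.02 -0.9 0 0 0 0" --pt "0.01 -0.02 -0.9 0 0 0 0" --pt "0.01 -0.02 -0.9 0 0 0 0" --pt "0.01 -0.02 -0.9 0 0 0 0" --pt "0.01 -0.02 -0.9 0 0 0 0"

```text
clock: 2.52
eef_pos: [431.9, 117.3, 105.7]
eef_rot: [-3.14, 0.0, 1.574]
wrist_force: [0.1, 0.6, 1.4]
finger_gap: 93.9
finger_force: 0.0
```

>>> jog_arm --pt "0 0 -0.3 0 0 0 0" --pt "0 0 -0.5 0 0 0 0" --pt "0 0 -0.65 0 0 0 0" --pt "0 0 -0.75 0 0 0 0" --pt "0 0 -0.79 0 0 0 0" --pt "0 0 -0.79 0 0 0 0"

```text
clock: 3.02
eef_pos: [433.2, 116.6, 11.6]
eef_rot: [3.14, -0.0, 1.572]
wrist_force: [0.4, 0.5, -0.2]
finger_gap: 94.0
finger_force: 0.0
```

>>> jog_arm --pt "0 0 0 0 0 0 0.3" --pt "0 0 0 0 0 0 0.6" --pt "0 0 0 0 0 0 1" --pt "0 0 0 0 0 0 1" --pt "0 0 0 0 0 0 1" --pt "0 0 0 0 0 0 1" --pt "0 0 0 0 0 0 1" --pt "0 0 0 0 0 0 1"

```text
clock: 3.68
eef_pos: [432.8, 115.8, 11.0]
eef_rot: [3.141, -0.0, 1.571]
wrist_force: [-1.3, 0.7, 6.2]
finger_gap: 61.7
finger_force: 20.0
```

>>> jog_arm --pt "0 0 0.2 0 0 0 1" --pt "0 0 0.5 0 0 0 1" --pt "0.3 -0.2 0.5 0 0 0 1" --pt "0.6 -0.4 0.5 0 0 0 1" --pt "0.79 -0.53 0.5 0 0 0 1" --pt "0.79 -0.53 0.5 0 0 0 1"

```text
clock: 4.18
eef_pos: [530.9, 49.3, 71.0]
eef_rot: [3.139, 0.0, 1.568]
wrist_force: [-0.4, 0.4, -0.6]
finger_gap: 61.6
finger_force: 20.0
```

>>> jog_arm --pt "0.25 -0.17 0 0 0 0 1" --pt "0.5 -0.35 0 0 0 0 1" --pt "0.7 -0.45 0 0 0 0 1" --pt "0.79 -0.53 0 0 0 0 1" --pt "0.79 -0.53 0 0 0 0 1" --pt "0.79 -0.53 0 0 0 0 1"

```text
clock: 4.68
eef_pos: [621.6, -11.3, 69.9]
eef_rot: [-3.14, -0.0, 1.57]
wrist_force: [-0.7, -0.5, -0.6]
finger_gap: 61.6
finger_force: 20.0
```

>>> jog_arm --pt "0 0.01 -0.2 0 0 0 1" --pt "0 0.01 -0.35 0 0 0 1" --pt "0 0.01 -0.42 0 0 0 1" --pt "0 0.01 -0.445 0 0 0 1" --pt "0 0.01 -0.445 0 0 0 1" --pt "0 0.01 -0.445 0 0 0 0.3" --pt "0 0.01 -0.445 0 0 0 0.1" --pt "0 0.01 -0.445 0 0 0 0"

```text
clock: 5.35
eef_pos: [622.6, -10.2, 18.1]
eef_rot: [3.14, 0.0, 1.571]
wrist_force: [0.7, 0.8, 0.7]
finger_gap: 75.9
finger_force: 0.0
```

>>> jog_arm --pt "0 0 0 0 0 0 0" --pt "0 0 0.1 0 0 0 0" --pt "0 0 0.4 0 0 0 0" --pt "0 0 0.8 0 0 0 0" --pt "0 0 1 0 0 0 0" --pt "0 0 1 0 0 0 0"

```text
clock: 5.85
eef_pos: [624.8, -10.4, 145.6]
eef_rot: [3.131, 0.001, 1.571]
wrist_force: [0.4, 0.4, 0.8]
finger_gap: 94.1
finger_force: 0.0
```

>>> jog_arm --pt "-0.8 -0.525 0 0 0 0 0" --pt "-0.8 -0.525 0 0 0 0 0" --pt "-0.8 -0.525 0 0 0 0 0" --pt "-0.8 -0.525 0 0 0 0 0" --pt "-0.8 -0.525 0 0 0 0 0"

```text
clock: 6.27
eef_pos: [525.8, -73.9, 138.2]
eef_rot: [3.14, 0.0, 1.569]
wrist_force: [-0.1, -0.7, -0.5]
finger_gap: 93.7
finger_force: 0.0
```

>>> jog_arm --pt "-0.8 -0.525 0 0 0 0 0" --pt "-0.8 -0.525 0 0 0 0 0" --pt "-0.8 -0.525 0 0 0 0 0" --pt "-0.8 -0.525 0 0 0 0 0" --pt "-0.8 -0.525 0 0 0 0 0" --pt "-0.8 -0.525 0 0 0 0 0"

```text
clock: 6.77
eef_pos: [431.4, -136.0, 137.7]
eef_rot: [3.141, 0.0, 1.571]
wrist_force: [1.0, -0.0, 0.1]
finger_gap: 94.0
finger_force: 0.0
```

Run:
```python
from m import *
print(manip.read_state()["eef_pos"])
c=manip.camera("scene")
q=blob(c,(8,60,110),(25,200,255),(390,310,500,420)); w=wc(c,q,21).astype(np.float32); print(cv2.minAreaRect(w))
cv2.imwrite("pics/s1.png",cv2.resize(c["frame"][130:300,100:370,::-1],(800,504),interpolation=cv2.INTER_CUBIC))
```

```text
[ 431.40038258 -135.99794675  137.70665779]
((627.2234497070312, -11.568016052246094), (63.700130462646484, 72.60710144042969), 53.131446838378906)
```

View pics/s1.png

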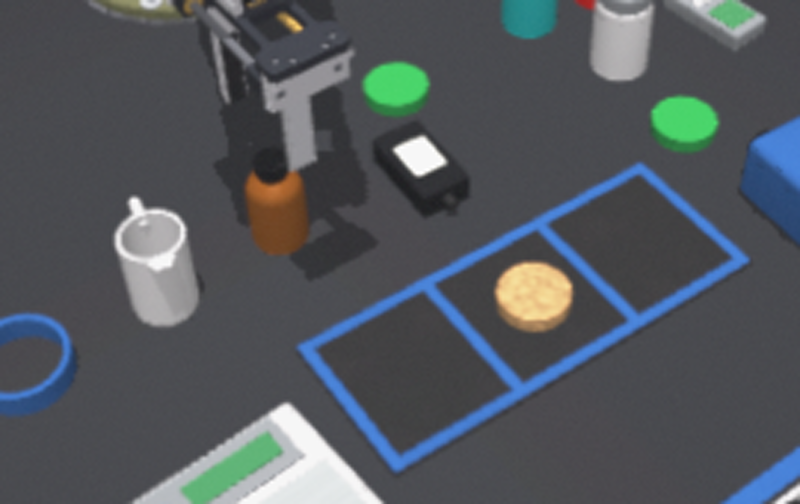

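The crop shows the cork lying in the middle bay at crop (534,293). The open gripper is above the bottle, whose cap is at (268,165).

>>> jog_arm --pt "0 0 -0.25 0 0 0 0" --pt "0 0 -0.5 0 0 0 0" --pt "0 0 -0.7 0 0 0 0" --pt "0 0 -0.85 0 0 0 0" --pt "0 0 -0.9 0 0 0 0" --pt "0 0 -0.9 0 0 0 0" --grip_force 25

```text
clock: 7.32
eef_pos: [430.3, -135.5, 28.1]
eef_rot: [-3.139, -0.001, 1.572]
wrist_force: [0.3, -0.3, 0.1]
finger_gap: 93.9
finger_force: 0.0
```

>>> jog_arm --pt "0 0 0 0 0 0 0.3" --pt "0 0 0 0 0 0 0.45" --pt "0 0 0 0 0 0 0.55" --pt "0 0 0 0 0 0 1" --pt "0 0 0 0 0 0 1" --pt "0 0 0 0 0 0 1" --pt "0 0 0 0 0 0 1" --pt "0 0 0 0 0 0 1"

```text
clock: 7.98
eef_pos: [430.0, -136.2, 29.4]
eef_rot: [-3.141, -0.0, 1.571]
wrist_force: [-4.5, 0.3, 4.7]
finger_gap: 49.4
finger_force: 25.0
```

>>> jog_arm --pt "0 0 0.15 0 0 0 1" --pt "0 0 0.3 0 0 0 1" --pt "0.15 0 0.3 0 0 0 1" --pt "0.35 0.01 0.3 0 0 0 1" --pt "0.55 0.02 0.3 0 0 0 1" --pt "0.7 0.03 0.3 0 0 0 1" --pt "0.79 0.03 0.3 0 0 0 1" --pt "0.79 0.03 0.3 0 0 0 1"

```text
clock: 8.65
eef_pos: [526.3, -132.5, 64.9]
eef_rot: [3.141, 0.0, 1.571]
wrist_force: [-0.3, 0.2, -2.3]
finger_gap: 49.4
finger_force: 25.0
```

>>> jog_arm --pt "0.15 0 0 0 0 0 1" --pt "0.35 0.01 0 0 0 0 1" --pt "0.55 0.02 0 0 0 0 1" --pt "0.7 0.03 0 0 0 0 1" --pt "0.79 0.03 0 0 0 0 1" --pt "0.79 0.03 0 0 0 0 1" --pt "0.79 0.03 0 0 0 0 1"

```text
clock: 9.23
eef_pos: [618.9, -129.0, 64.6]
eef_rot: [-3.14, -0.0, 1.571]
wrist_force: [-1.2, 0.7, -2.1]
finger_gap: 49.7
finger_force: 25.0
```

>>> jog_arm --pt "0 0 -0.1 0 0 0 1" --pt "0 0 -0.18 0 0 0 1" --pt "0 0 -0.23 0 0 0 1" --pt "0 0 -0.252 0 0 0 1" --pt "0 0 -0.252 0 0 0 1" --pt "0 0 -0.252 0 0 0 1" --pt "0 0 -0.252 0 0 0 0.4" --pt "0 0 -0.252 0 0 0 0.3"

```text
clock: 9.9
eef_pos: [619.8, -129.1, 35.0]
eef_rot: [3.141, 0.0, 1.571]
wrist_force: [-0.2, 0.0, 0.5]
finger_gap: 59.5
finger_force: 0.0
```

>>> jog_arm --pt "0 0 0 0 0 0 0.1" --pt "0 0 0 0 0 0 0" --pt "0 0 0.1 0 0 0 0" --pt "0 0 0.4 0 0 0 0" --pt "0 0 0.7 0 0 0 0" --pt "0 0 0.9 0 0 0 0" --pt "0 0 0.9 0 0 0 0"

```text
clock: 10.48
eef_pos: [621.9, -129.6, 150.1]
eef_rot: [3.132, 0.002, 1.571]
wrist_force: [0.6, -0.2, 1.3]
finger_gap: 94.3
finger_force: 0.0
```

>>> jog_arm --pt "-0.765 -0.515 0 0 0 0.433 0" --pt "-0.765 -0.515 0 0 0 0.433 0" --pt "-0.765 -0.515 0 0 0 0.433 0" --pt "-0.765 -0.515 0 0 0 0.433 0" --pt "-0.765 -0.515 0 0 0 0.433 0" --pt "-0.765 -0.515 0 0 0 0.433 0" --pt "-0.765 -0.515 0 0 0 0.433 0" --grip_force 15

```text
clock: 11.07
eef_pos: [527.8, -190.9, 143.3]
eef_rot: [3.142, 0.0, 2.253]
wrist_force: [0.1, -0.3, 0.3]
finger_gap: 94.3
finger_force: 0.0
```

>>> jog_arm --pt "-0.765 -0.515 0 0 0 0.433 0" --pt "-0.765 -0.515 0 0 0 0.433 0" --pt "-0.765 -0.515 0 0 0 0.433 0" --pt "-0.765 -0.515 0 0 0 0.433 0" --pt "-0.765 -0.515 0 0 0 0.433 0" --pt "-0.765 -0.515 0 0 0 0.433 0" --pt "-0.765 -0.515 0 0 0 0.433 0" --pt "-0.765 -0.515 0 0 0 0.433 0"

```text
clock: 11.73
eef_pos: [436.3, -252.6, 143.1]
eef_rot: [3.142, 0.0, 2.927]
wrist_force: [-0.2, -0.0, 0.1]
finger_gap: 94.1
finger_force: 0.0
```

Run:
```python
from m import *
print(manip.read_state()["eef_pos"],manip.read_state()["eef_rot"])
c=manip.camera("scene")
cv2.imwrite("pics/s2.png",cv2.resize(c["frame"][130:300,80:350,::-1],(800,504),interpolation=cv2.INTER_CUBIC))
```

```text
[ 436.25315894 -252.55064851  143.08927402] [3.14157063e+00 4.87458280e-05 2.92713625e+00]
```

View pics/s2.png

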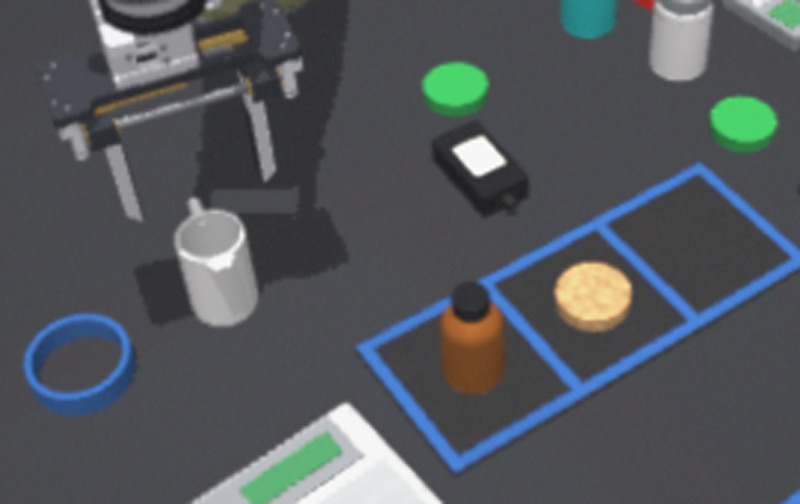

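The bottle stands upright in the balance bay, its base near crop (472,375). The gripper straddles the jug, which is at (218,260).

>>> jog_arm --pt "0 0 -0.25 0 0 0 0" --pt "0 0 -0.5 0 0 0 0" --pt "0 0 -0.7 0 0 0 0" --pt "0 0 -0.8 0 0 0 0" --pt "0 0 -0.825 0 0 0 0" --pt "0 0 -0.825 0 0 0 0.2"

```text
clock: 12.28
eef_pos: [436.0, -252.4, 43.5]
eef_rot: [3.141, -0.001, 2.929]
wrist_force: [0.8, -0.6, 0.8]
finger_gap: 90.0
finger_force: 0.0
```

>>> jog_arm --pt "0 0 0 0 0 0 0.3" --pt "0 0 0 0 0 0 0.38" --pt "0 0 0 0 0 0 0.45" --pt "0 0 0 0 0 0 0.6" --pt "0 0 0 0 0 0 1" --pt "0 0 0 0 0 0 1" --pt "0 0 0 0 0 0 1" --pt "0 0 0 0 0 0 1"

```text
clock: 12.95
eef_pos: [436.5, -252.8, 44.4]
eef_rot: [-3.141, 0.001, 2.931]
wrist_force: [-0.5, 0.4, 6.6]
finger_gap: 56.8
finger_force: 15.0
```

>>> jog_arm --pt "0 0 0.15 0 0 0 1" --pt "0 0 0.35 0 0 0 1" --pt "0 0 0.5 0 0 0 1" --pt "0.1 0.2 0.6 0 0 -0.06 1" --pt "0.2 0.4 0.6 0 0 -0.12 1" --pt "0.3 0.6 0.6 0 0 -0.18 1" --pt "0.393 0.755 0.6 0 0 -0.22 1"

```text
clock: 13.53
eef_pos: [483.6, -160.5, 116.0]
eef_rot: [3.142, -0.0, 2.581]
wrist_force: [-0.1, -0.7, -1.7]
finger_gap: 56.7
finger_force: 15.0
```

>>> jog_arm --pt "0.1 0.2 0 0 0 -0.06 1" --pt "0.2 0.4 0 0 0 -0.12 1" --pt "0.3 0.6 0 0 0 -0.18 1" --pt "0.393 0.755 0 0 0 -0.22 1"

```text
clock: 13.87
eef_pos: [530.8, -69.6, 115.8]
eef_rot: [-3.141, -0.001, 2.235]
wrist_force: [0.0, 0.3, -1.3]
finger_gap: 57.0
finger_force: 15.0
```

>>> jog_arm --pt "0.1 0.2 0 0 0 -0.06 1" --pt "0.2 0.4 0 0 0 -0.12 1" --pt "0.3 0.6 0 0 0 -0.18 1" --pt "0.393 0.755 0 0 0 -0.22 1"

```text
clock: 14.2
eef_pos: [577.9, 21.0, 115.6]
eef_rot: [-3.141, -0.0, 1.89]
wrist_force: [1.3, -0.3, -1.2]
finger_gap: 57.0
finger_force: 15.0
```

>>> jog_arm --pt "0.1 0.2 0 0 0 -0.06 1" --pt "0.2 0.4 0 0 0 -0.12 1" --pt "0.3 0.6 0 0 0 -0.18 1" --pt "0.393 0.755 0 0 0 -0.22 1" --pt "0.393 0.755 0 0 0 -0.22 1" --pt "0.393 0.755 0 0 0 -0.22 1"

```text
clock: 14.7
eef_pos: [624.6, 110.5, 115.2]
eef_rot: [-3.14, 0.0, 1.551]
wrist_force: [-1.1, 0.2, -2.2]
finger_gap: 57.0
finger_force: 15.0
```

>>> jog_arm --pt "0 -0.005 -0.2 0 0 0 1" --pt "0 -0.005 -0.37 0 0 0 1" --pt "0 -0.005 -0.48 0 0 0 1" --pt "0 -0.005 -0.53 0 0 0 1" --pt "0 -0.005 -0.548 0 0 0 1" --pt "0 -0.005 -0.548 0 0 0 1" --pt "0 -0.005 -0.548 0 0 0 0.35" --pt "0 -0.005 -0.548 0 0 0 0.3"

```text
clock: 15.37
eef_pos: [625.4, 109.2, 51.4]
eef_rot: [3.14, -0.0, 1.549]
wrist_force: [-0.9, -0.5, 0.2]
finger_gap: 64.5
finger_force: 0.0
```

>>> jog_arm --pt "0 0 0 0 0 0 0.1" --pt "0 0 0 0 0 0 0" --pt "0 0 0.1 0 0 0 0" --pt "0 0 0.4 0 0 0 0" --pt "0 0 0.7 0 0 0 0" --pt "0 0 0.85 0 0 0 0" --pt "0 0 0.85 0 0 0 0"

```text
clock: 15.95
eef_pos: [626.7, 109.4, 158.5]
eef_rot: [3.133, -0.001, 1.549]
wrist_force: [0.1, 0.0, 0.2]
finger_gap: 94.0
finger_force: 0.0
```

>>> jog_arm --pt "-0.804 0.596 0 0 0 0.507 0" --pt "-0.804 0.596 0 0 0 0.507 0" --pt "-0.804 0.596 0 0 0 0.507 0" --pt "-0.804 0.596 0 0 0 0.507 0" --pt "-0.804 0.596 0 0 0 0.507 0" --pt "-0.804 0.596 0 0 0 0.507 0" --pt "-0.804 0.596 0 0 0 0.507 0" --pt "-0.804 0.596 0 0 0 0.507 0" --grip_force 20

```text
clock: 16.62
eef_pos: [528.1, 180.7, 152.2]
eef_rot: [-3.141, -0.0, 2.348]
wrist_force: [-0.1, 0.5, 0.1]
finger_gap: 93.8
finger_force: 0.0
```

>>> jog_arm --pt "-0.804 0.596 0 0 0 0.507 0" --pt "-0.804 0.596 0 0 0 0.507 0" --pt "-0.804 0.596 0 0 0 0.507 0" --pt "-0.804 0.596 0 0 0 0.507 0" --pt "-0.804 0.596 0 0 0 0.507 0" --pt "-0.804 0.596 0 0 0 0.507 0" --pt "-0.804 0.596 0 0 0 0.507 0" --pt "-0.804 0.596 0 0 0 0.507 0"

```text
clock: 17.28
eef_pos: [431.7, 252.2, 152.2]
eef_rot: [-3.141, -0.0, -3.141]
wrist_force: [0.5, 0.4, 0.5]
finger_gap: 94.1
finger_force: 0.0
```

Run:
```python
from m import *
print(manip.read_state()["eef_pos"],manip.read_state()["eef_rot"])
c=manip.camera("scene"); t=manip.camera("top")
pickle.dump(c,open("scene3.pkl","wb"));pickle.dump(t,open("top3.pkl","wb"))
a=cv2.resize(c["frame"][120:290,190:400,::-1],(400,324),interpolation=cv2.INTER_CUBIC)
b=cv2.resize(t["frame"][115:285,120:330,::-1],(400,324),interpolation=cv2.INTER_CUBIC)
cv2.imwrite("pics/s3.png",np.hstack([a,b]))
```

```text
[431.73355407 252.17621354 152.2021545 ] [-3.14147650e+00 -2.15673000e-04 -3.14128604e+00]
```

View pics/s3.png

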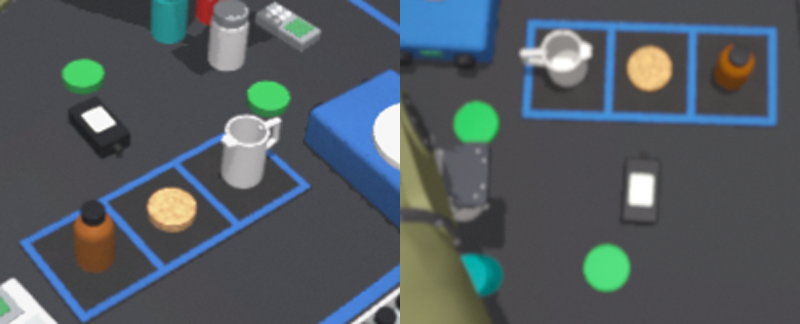

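The scene crop shows the bottle, cork and jug in their bays. In the top crop the handle at (535,55) points away from the cork, and the jar is under the gripper. I'll grip the jar and measure the cork.

>>> jog_arm --pt "0 0 -0.25 0 0 0 0" --pt "0 0 -0.5 0 0 0 0" --pt "0 0 -0.75 0 0 0 0" --pt "0 0 -0.9 0 0 0 0" --pt "0 0 -0.94 0 0 0 0" --pt "0 0 -0.94 0 0 0 0.2"

```text
clock: 17.88
eef_pos: [431.5, 251.9, 38.6]
eef_rot: [-3.141, -0.002, 3.14]
wrist_force: [-0.3, 1.0, -0.0]
finger_gap: 89.8
finger_force: 0.0
```

>>> jog_arm --pt "0 0 0 0 0 0 0.3" --pt "0 0 0 0 0 0 0.38" --pt "0 0 0 0 0 0 0.45" --pt "0 0 0 0 0 0 0.6" --pt "0 0 0 0 0 0 1" --pt "0 0 0 0 0 0 1" --pt "0 0 0 0 0 0 1" --pt "0 0 0 0 0 0 1"

```text
clock: 18.55
eef_pos: [432.2, 252.5, 40.1]
eef_rot: [3.141, 0.001, -3.142]
wrist_force: [-1.7, 1.3, 7.3]
finger_gap: 55.5
finger_force: 20.0
```

Run:
```python
from m import *
t=pickle.load(open("top3.pkl","rb")); s=pickle.load(open("scene3.pkl","rb"))
for c,box in((t,(490,50,0,0)),):
    q=blob(t,(8,60,110),(25,200,255),(370,215,420,265)); w=wc(t,q,21).astype(np.float32); print("top",cv2.minEnclosingCircle(w),cv2.minAreaRect(w))
    h=w; print((h.max(0)+h.min(0))/2)
q=blob(s,(8,60,110),(25,200,255),(405,340,470,400)); w=wc(s,q,21); print("scene ext",w.min(0),w.max(0))
q=blob(t,(95,110,80),(125,255,255),(450,170,510,300)) if 0 else None
```

```text
top ((624.6226806640625, -6.463538646697998), 35.1248893737793) ((625.571533203125, -7.341583251953125), (68.2109603881836, 63.24931335449219), 0.4837110638618469)
[625.52527   -7.247073]
scene ext [590.55133649 -45.97723665] [661.79016055  22.84964338]
```

>>> jog_arm --pt "0 0 0.2 0 0 0 1" --pt "0 0 0.4 0 0 0 1" --pt "0 0 0.65 0 0 0 1" --pt "0 0 0.85 0 0 0 1" --pt "0.1 -0.14 0.9 0 0 0 1" --pt "0.25 -0.35 0.9 0 0 0 1" --pt "0.4 -0.55 0.9 0 0 0 1" --pt "0.529 -0.723 0.9 0 0 0 1"

```text
clock: 19.22
eef_pos: [495.9, 164.0, 147.4]
eef_rot: [-3.141, -0.0, -3.141]
wrist_force: [0.4, 0.6, -2.5]
finger_gap: 55.5
finger_force: 20.0
```

>>> jog_arm --pt "0.13 -0.18 0 0 0 0 1" --pt "0.27 -0.36 0 0 0 0 1" --pt "0.4 -0.55 0 0 0 0 1" --pt "0.529 -0.723 0 0 0 0 1"

```text
clock: 19.55
eef_pos: [559.2, 77.2, 147.0]
eef_rot: [-3.141, -0.001, 3.141]
wrist_force: [-0.4, 0.3, -2.7]
finger_gap: 55.9
finger_force: 20.0
```

>>> jog_arm --pt "0.13 -0.18 0 0 0 0 1" --pt "0.27 -0.36 0 0 0 0 1" --pt "0.4 -0.55 0 0 0 0 1" --pt "0.5 -0.68 0 0 0 0 1" --pt "0.529 -0.723 0 0 0 0 1" --pt "0.529 -0.723 0 0 0 0 1" --pt "0.529 -0.723 0 0 0 0 1"

```text
clock: 20.13
eef_pos: [621.8, -7.6, 147.0]
eef_rot: [3.141, -0.001, 3.142]
wrist_force: [-0.9, 0.2, -1.7]
finger_gap: 55.5
finger_force: 20.0
```

Run:
```python
from m import *
print(manip.read_state()["eef_pos"])
c=manip.camera("scene")
a=cv2.resize(c["frame"][120:290,190:400,::-1],(741,600),interpolation=cv2.INTER_CUBIC)
cv2.imwrite("pics/s4.png",a)
for z in (21,):
  for X in ((622.5,-8,21),(653.5,-8,21),(622.5,-39,21),(622.5,23,21),(591.5,-8,21)):
    print(((proj(c,X)-[190,120])*3.53).round())
```

```text
[621.75996783  -7.59747283 146.99068483]
[318. 379.]
[346. 407.]
[282. 400.]
[352. 359.]
[290. 352.]
```

View pics/s4.png

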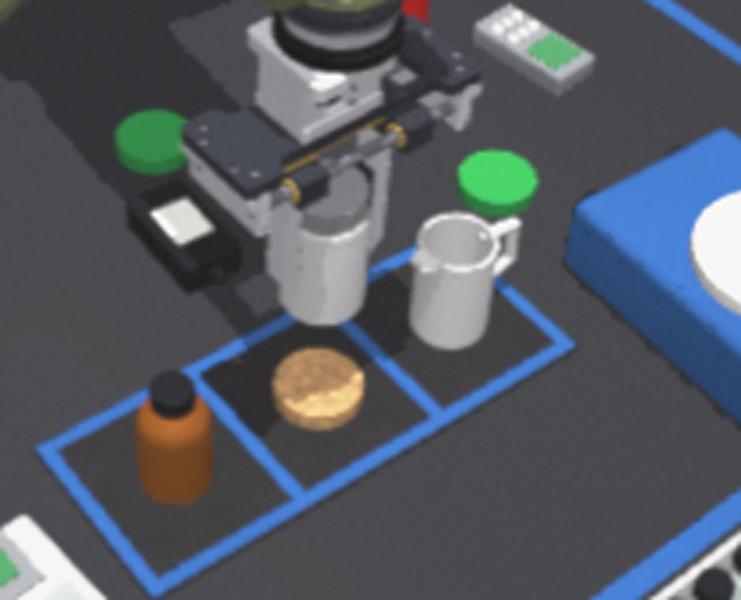

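The jar hangs over the cork. The cork's top is at about (319,381), which agrees with the predicted (318,379), so I'll lower the jar.

>>> jog_arm --pt "0 0 -0.2 0 0 0 1" --pt "0 0 -0.4 0 0 0 1" --pt "0 0 -0.55 0 0 0 1" --pt "0 0 -0.65 0 0 0 1" --pt "0 0 -0.7 0 0 0 1" --pt "0 0 -0.716 0 0 0 1" --pt "0 0 -0.716 0 0 0 1" --pt "0 0 -0.716 0 0 0 1"

```text
clock: 20.85
eef_pos: [622.8, -8.0, 62.6]
eef_rot: [-3.141, 0.002, -3.141]
wrist_force: [-0.6, 0.6, -1.5]
finger_gap: 55.6
finger_force: 20.0
```

>>> jog_arm --pt "0 0 0 0 0 0 0.4" --pt "0 0 0 0 0 0 0.35" --pt "0 0 0 0 0 0 0.2" --pt "0 0 0 0 0 0 0.05" --pt "0 0 0 0 0 0 0" --pt "0 0 0.1 0 0 0 0" --pt "0 0 0.4 0 0 0 0" --pt "0 0 0.7 0 0 0 0"

```text
clock: 21.52
eef_pos: [621.6, -8.1, 146.3]
eef_rot: [3.141, -0.003, -3.142]
wrist_force: [0.8, -0.0, 0.1]
finger_gap: 93.2
finger_force: 0.0
```

>>> jog_arm --pt "0 0 0.3 0 0 0 0" --pt "-0.3 0 0.4 0 0 0 0" --pt "-0.6 0 0.4 0 0 0 0" --pt "-0.9 0 0.4 0 0 0 0" --pt "-1 0 0.4 0 0 0 0"

```text
clock: 21.93
eef_pos: [499.0, -8.0, 194.7]
eef_rot: [-3.142, 0.0, -3.142]
wrist_force: [0.4, 0.7, 0.1]
finger_gap: 93.8
finger_force: 0.0
```

>>> jog_arm --pt "-0.3 0 0 0 0 0 0" --pt "-0.6 0 0 0 0 0 0" --pt "-0.9 0 0 0 0 0 0" --pt "-1 0 0 0 0 0 0" --pt "-1 0 0 0 0 0 0"

```text
clock: 22.35
eef_pos: [380.7, -8.0, 194.7]
eef_rot: [-3.141, 0.002, 3.141]
wrist_force: [-0.5, -1.1, -0.3]
finger_gap: 94.0
finger_force: 0.0
```

Run:
```python
from m import *
s=manip.camera("scene"); t=manip.camera("top"); print(manip.read_state()["eef_pos"])
a=cv2.resize(s["frame"][120:290,190:400,::-1],(494,400),interpolation=cv2.INTER_CUBIC)
b=cv2.resize(t["frame"][115:195,180:330,::-1],(800,427),interpolation=cv2.INTER_CUBIC)
cv2.imwrite("pics/s5.png",a);cv2.imwrite("pics/t5.png",b)
k=800/150
for n,X in (("mat",(622,-9.5,5)),("jarcap",(622.5,-8,119)),("bottlecap",(619.3,-128.5,99)),("jugrim",(624.9,109.5,90))): print(n,((proj(t,X)-[180,115]+.5)*k).round(),((proj(s,X)-[190,120]+.5)*2.353).round())
```

```text
[383.01455413  -8.15522203 194.62296593]
mat [382. 204.] [211. 264.]
jarcap [383. 137.] [216. 189.]
bottlecap [635. 158.] [114. 258.]
jugrim [138. 148.] [305. 160.]
```

View pics/s5.png

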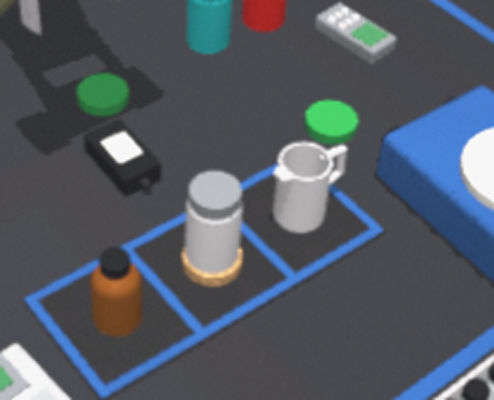

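View pics/t5.png

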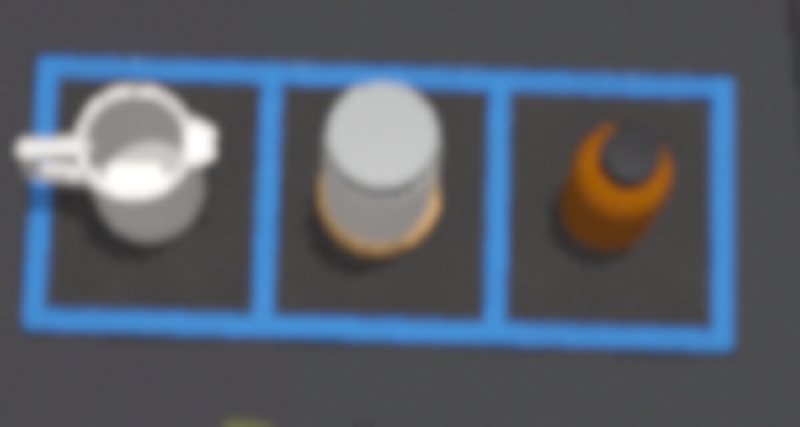

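The jar cap at (383,135), jug rim at (134,141) and bottle cap at (630,153) are all within about 4 mm of the predicted spots. The spout faces the jar, the handle points out along the mat, and the arm is clear.

```bash
python3 -c "
from cell import manip
print(manip.sign_off())"
```

```text
the job is handed in; nothing more can be done
None
```

The mat is laid out as asked and handed in at about 22 s. In the last pictures the jar stands on the cork in the middle bay, the bottle is in the balance bay, and the jug is in the stirrer bay with its spout facing the jar. All are within about 4 mm of target, and the sign-off returned no verdict.

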